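# Lay out the watchmaker's bench for the next repair

## Robot

A 6-joint arm with a two-finger parallel gripper is mounted at the origin on the work surface. World frame = base frame: x ahead of the robot, y to its left, z up, the work surface at z = 0. Lengths are in m, angles in rad, forces in N, time in s.
With the tool pointing down it reaches from about 0.375 to 0.825 m from the base axis. Payload 5.5 kg.
Tool frame: the origin (TCP) lies on the centre line of the jaws, within the pads' length; the fingertips stand 22 mm ahead of it and the grasp point (between the pads) lies 3 mm ahead of it; z points along the fingers, y is the line along which they close (so a half turn about z gives the same grasp; the last joint's range is limited). The gripper opens to 85 mm and grips with 20 to 120 N. Pads are 22 mm wide; open, the fingers measure 114 mm over their backs; the gripper's body (76 mm by 85 mm) begins 54 mm behind the grasp point. The pads swing forward as they close: fully open they stand 13 mm farther back than shut.
Start: joints at [-1.228, 0.314, -0.047, 1.21, 0, 1.571], TCP at [0.202, -0.565, 0.253] pointing down, gripper open.
Joint ranges: [-2.67, 2.67], [-0.69, 1.73], [-1.03, 1.25], [-2.08, 2.16], [-1.42, 1.45], [-3.14, 3.14]. Speed limits (rad/s): [2.39, 2.39, 3.01, 3.14, 3.14, 3.14].

## Interface

Orientations are given as a 3x3 rotation matrix whose columns are the frame's x, y, z axes.
In Python, from cell import status, eyes, r gives the robot as it stands.
- The arm moves only by the tool arm_command, never from a script. Its arguments are lists of equal length, an entry for each row: "translation": the shift along the tool's x, y, z in cm, a list of three; "delta_rot": the turn, a rotation vector about the tool's x, y, z in rad, a list of three; "gripper": the closure, from -1 (fully open) to 1 (shut). A call has 1 to 5 rows; each row is the pose to reach, as a shift and turn from the pose commanded when the call began, along the tool's axes at that moment; what a row does not reach only later rows make up. A row lasts 1/8 s, in which the tool goes at most 62.5 mm and 10.7 degrees, less where a joint would pass 70% of its speed; a pose out of reach is approached as far as the arm can. A call with a gripper value outside its range is refused whole. The fingers move at their own pace and stop on an object; "grip_force" is the grip in N (left out, the last holds). Time passes only in rows, so rows that repeat a pose let the fingers close. It gives the time, the measured TCP pose, the force, the opening and the grip force at its end, in the units of the state.
- status.get_obs(): the state, without advancing time (a new reading comes with each control period).
- eyes.read_camera(name): name is "scene" or "top"; returns a dict with "img" (420x560x3 uint8, red, green, blue), "K" (3x3 intrinsics, pixels), "origin" and "orientation" of the camera in the world. Camera axes: x right, y down, z forward; pixel columns grow to the right and rows downward; lengths in m; the calibration is good to about 2 mm. A picture is of the moment at which its call begins. There is no depth.
- r.job_done(): hands the job in; it is judged then, once.
Trained networks look in a picture, given as the dict that the camera call returned (one of the last four; its "shot" number tells which), for a name from the list of things; names that differ only in an ending like _2 or _b are one class to them, and where a whole thing is asked for, a point or a joint stands for the part that bears it (a point fixed in the world has none). Each returns a list of dicts, best first, with "score" (0 to 1); they miss things now and then, are a little off and sometimes report something else, mostly with a low value. They report only what shows in the picture. A call takes as long as a camera call. They do not tell look-alikes from the thing itself.
- eyes.boxes_of(picture, name): "position" ([column, row] in pixels, amid what is visible of it).
The state is a dict: "time_s": time; "joint_pos": joint angles; "dq": joint speeds; "effort": joint torques, N m; "ee_pos": TCP position; "orientation": TCP orientation; "force": force on the tool from outside, world axes, zero at the start; "ft_torque": the same for the moment, N m; "opening": opening from 0.0 (shut) to 1.0 (fully open); "gripper_force": force on a finger pad.
Only numpy, scipy, OpenCV 4.12 (cv2) and the standard library are available. Lean on these libraries where they do the work, as an engineer would, in place of code of your own. Each camera call takes 0.05 s, during which the arm holds its last target. There are 200 camera calls.

## Task

Lay out the bench for the next repair: set the watch movement on the middle of the round cushion and put the dust cover over it, centred on the cushion; stand the loupe on the mat midway between cushion and screwdriver stand, in line with both; stand the oil pot straight behind the cushion (away from the robot, square to the mat's long edges) with 3 cm of clear mat between them. Set everything down upright, without dropping it, and let go; leave tweezers, jar and tin where they are.

Things in the scene. Friction and masses are not known exactly. Their poses are not given: they have to be found in the camera images.
- mat: thin green bench mat, fixed, 230 (x) x 360 (y) x 3 mm thick. Origin: centre of its underside, on the bench top (z = 0). Its own x axis runs across its short side, away from the robot ('behind'); its y axis runs along its long edges. It lies turned by up to 0.2 rad.
- cushion: round casing cushion, green rim with a flat grey top, fixed on the mat: 90 mm diameter, 26 mm high (the flat top is 86 mm across). Origin: centre of its underside, on the mat's top face. Its x and y axes are parallel to the mat's. The movement and the cover go on its top, 26 mm above its origin.
- stand: round black screwdriver stand with six upright screwdrivers, fixed on the mat: 72 mm diameter, block 34 mm high, screwdrivers reach 82 mm above its origin within 26 mm of its axis. Origin: centre of its underside, on the mat's top face. Always 220 mm from the cushion (centre to centre), beside it along the mat's y axis, on the left or on the right.
- movement: loose watch movement in its round steel holder, brass on top with little wheels: holder 40 mm diameter and 12 mm high, brass disc 33 mm diameter above it to 16 mm. About 40 g. Origin: centre of its underside; z up. Starts standing on the bench beside the mat.
- cover: loose dust cover: an aluminium cup turned upside down, 66 mm outer diameter, open below (inner diameter 60 mm, 27 mm deep inside), flat roof at 30 mm, with an upright black knob on the roof, 18 mm diameter and 26 mm tall (top at 56 mm). About 60 g. Origin: centre of its lower rim plane; z up. Pick it by the knob. Starts on the bench beside the mat.
- loupe: loose black watchmaker's loupe standing on its wide end: foot 36 mm diameter up to 8 mm, narrowing to a straight barrel 28 mm diameter from 14 to 36 mm height, a flat lens on top. About 30 g. Origin: centre of its underside; z up. Starts on the bench beside the mat.
- pot: loose oil pot: white ceramic body 44 mm diameter, steel lid 48 mm diameter from 24 to 36 mm height (the lid is fast). About 90 g. Origin: centre of its underside; z up. Starts on the bench beside the mat.
- tweezers: bystander: steel tweezers lying on the bench beyond the mat, 120 x 10 x 6 mm, along their own x axis. Origin: centre of the underside. Not to be disturbed.
- jar: bystander: closed amber glass jar with a black cap, 54 mm diameter, 62 mm high, on the bench beyond the mat. Origin: centre of its underside. Not to be disturbed.
- tin: bystander: open square dark steel tin, 70 x 70 x 18 mm, on the bench beyond the mat. Origin: centre of its underside. Not to be disturbed.
Mind the look-alikes: they are no part of the job. What is meant by the cover is not blue, and is the smaller of those in its own colour.

How it is judged:
By the outcome, as a careful person would: the job done as asked, in the order asked, and still so for the second after the job is handed in, with the robot touching nothing.
It also fails if it takes over 120 s, if anything falls off the work surface, if the arm or the gripper's body presses on something with over 40 N, if the wrist force passes 120 N, or if a joint passes its speed limit or range.

## Working session

There is one attempt and no reset: what is moved stays moved. The work goes in short steps, Python scripts to look and compute and a tool call to move; the robot and the scene stay as the last step left them, time stands still between calls to the robot, and variables do not carry over. Pictures are saved under pics/ and viewed, at most 14 in all, crops included, and the job is handed in when it is done.

Besides the shell and the picture viewer there is one more tool, called after ">>>" by a JSON object that holds its "op" and its "data", one argument or row to a line. arm_command: Moves the arm, as the interface text tells. Its arguments: {"type":"object","properties":{"translation":{"type":"array"},"delta_rot":{"type":"array"},"gripper":{"type":"array"},"grip_force":{"type":"number"}},"required":["translation","delta_rot","gripper"]}

```bash
mkdir -p pics; ls
cat > h.py <<'E'
import numpy as np, cv2
from cell import status, eyes, r
def ray(p,uv):
    K=np.array(p["K"]);R=np.array(p["orientation"]);d=R@np.linalg.solve(K,[uv[0],uv[1],1.]);return np.array(p["origin"]),d
def at(p,uv,z):
    o,d=ray(p,uv);return (o+d*(z-o[2])/d[2])
def proj(p,X):
    K=np.array(p["K"]);R=np.array(p["orientation"]);c=R.T@(np.array(X)-p["origin"]);q=K@c;return q[:2]/q[2]
def save(p,n): cv2.imwrite(f"pics/{n}.png",p["img"][:,:,::-1])
E
python3 - <<'E'
from h import *
for n in ("scene","top"):
    p=eyes.read_camera(n);save(p,n+"0")
    print(n,np.round(p["origin"],3),np.round(p["orientation"],3).tolist(),np.array(p["K"]).tolist())
    for k in "mat cushion stand movement cover loupe pot tweezers jar tin".split():
        for b in eyes.boxes_of(p,k)[:5]:
            print(k,round(b["score"],2),np.round(b["position"]),np.round(at(p,b["position"],0.02),3))
s=status.get_obs();print(s["time_s"],np.round(s["orientation"],3).tolist(),s["ee_pos"],s["force"])
E
```

```text
pics
scene [0.984 0.668 0.973] [[-0.889, 0.352, -0.292], [0.457, 0.672, -0.583], [-0.009, -0.652, -0.758]] [[512.0137913425885, 0.0, 280.062638284213], [0.0, 512.0137913425885, 213.2129649501725], [0.0, 0.0, 1.0]]
mat 0.59 [314. 231.] [0.569 0.021 0.02 ]
cushion 0.74 [305. 184.] [ 0.515 -0.123  0.02 ]
stand 0.68 [351. 241.] [0.508 0.088 0.02 ]
movement 0.68 [291. 132.] [ 0.449 -0.323  0.02 ]
cover 0.83 [199. 137.] [ 0.689 -0.425  0.02 ]
cover 0.77 [246. 139.] [ 0.576 -0.352  0.02 ]
cover 0.64 [249. 111.] [ 0.516 -0.462  0.02 ]
cover 0.16 [292. 129.] [ 0.441 -0.332  0.02 ]
loupe 0.82 [455. 317.] [0.424 0.357 0.02 ]
pot 0.56 [398. 357.] [0.581 0.376 0.02 ]
tweezers 0.68 [232. 271.] [0.79  0.038 0.02 ]
jar 0.95 [268. 326.] [0.779 0.197 0.02 ]
jar 0.29 [294. 130.] [ 0.439 -0.325  0.02 ]
tin 0.71 [196. 200.] [ 0.785 -0.201  0.02 ]
top [ 0.398 -0.027  1.13 ] [[0.007, -0.983, 0.182], [-0.999, -0.013, -0.034], [0.036, -0.182, -0.983]] [[479.85421897175564, 0.0, 284.1839272029337], [0.0, 479.85421897175564, 208.45818647207923], [0.0, 0.0, 1.0]]
mat 0.6 [261. 227.] [ 0.558 -0.011  0.02 ]
cushion 0.94 [310. 252.] [ 0.502 -0.125  0.02 ]
stand 0.66 [214. 246.] [0.515 0.095 0.02 ]
movement 0.7 [174. 130.] [0.791 0.2   0.02 ]
movement 0.5 [402. 286.] [ 0.425 -0.339  0.02 ]
cover 0.93 [408. 225.] [ 0.568 -0.359  0.02 ]
cover 0.9 [456. 253.] [ 0.504 -0.471  0.02 ]
cover 0.77 [438. 173.] [ 0.696 -0.438  0.02 ]
loupe 0.77 [105. 290.] [0.411 0.337 0.02 ]
pot 0.84 [ 97. 214.] [0.585 0.369 0.02 ]
tweezers 0.53 [248. 136.] [0.78  0.024 0.02 ]
jar 0.92 [173. 132.] [0.786 0.204 0.02 ]
tin 0.86 [346. 141.] [ 0.773 -0.215  0.02 ]
1.1 [[0.942, 0.336, -0.0], [0.336, -0.942, -0.0], [-0.0, 0.0, -1.0]] [ 0.2016552  -0.56512045  0.25331733] [-1.19376994 -0.13129983  0.54712556]
```

View pics/scene0.png

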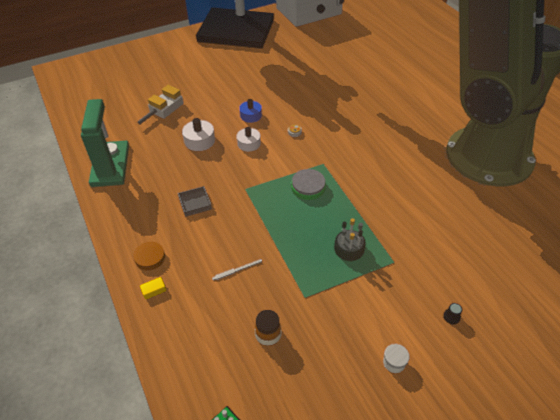

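View pics/top0.png

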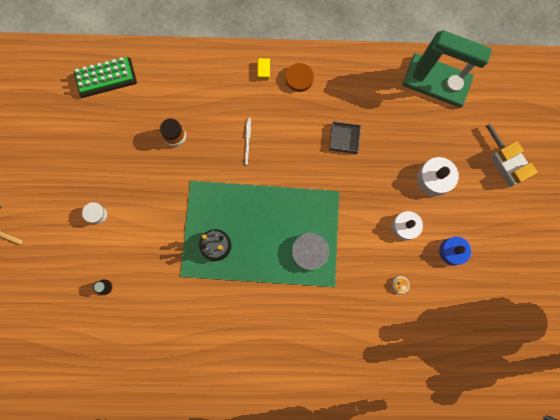

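The job's cover is the small white one at top (408,225), scene (246,139). The big white one at (438,173) and the blue one at (456,253) are decoys. The mat's corners lie near (189,181), (339,190), (335,286) and (180,278). The cushion is at the right and the stand at the left. I'll refine these by fitting silhouettes.

```bash
cat >> h.py <<'E'
from scipy.optimize import minimize
a=np.linspace(0,2*np.pi,40)
S=4
MODELS=dict(movement=[[(20,0),(20,12),(16.5,16)]],cover=[[(33,0),(33,30)],[(9,30),(9,56)]],
 loupe=[[(18,0),(18,8),(14,14)],[(14,14),(14,36)]],pot=[[(22,0),(22,24)],[(24,24),(24,36)]],cushion=[[(43,26)]])
def pts(p,P): return np.array([proj(p,q) for q in P])
def sil(p,parts,x,y,z0,org,sh):
    m=np.zeros(sh,np.uint8)
    for part in parts:
        P=[(x+rr/1e3*np.cos(t),y+rr/1e3*np.sin(t),z0+z/1e3) for rr,z in part for t in a]
        h=cv2.convexHull(((pts(p,P)-org+.5)*S-.5).astype(np.float32))
        cv2.fillPoly(m,[np.round(h*16).astype(np.int32)],1,shift=4)
    return m
def fit(p,name,x,y,z0,mask):
    """mask: full-res float 0..1 image"""
    c=proj(p,(x,y,z0+.02));org=np.floor(c)-30
    i,j=int(org[1]),int(org[0]);crop=cv2.resize(mask[i:i+60,j:j+60].astype(np.float32),None,fx=S,fy=S,interpolation=cv2.INTER_LINEAR)
    f=lambda v:np.abs(sil(p,MODELS[name],v[0],v[1],z0,org,crop.shape)-crop).sum()/sil(p,MODELS[name],v[0],v[1],z0,org,crop.shape).sum()
    best=min(((f((x+dx,y+dy)),x+dx,y+dy) for dx in np.arange(-.02,.021,.005) for dy in np.arange(-.02,.021,.005)))
    s=minimize(f,best[1:],method="Nelder-Mead",options=dict(initial_simplex=[best[1:],(best[1]+.003,best[2]),(best[1],best[2]+.003)],xatol=1e-4,fatol=1e-4))
    return s.x,s.fun,crop,sil(p,MODELS[name],*s.x,z0,org,crop.shape),p["img"][i:i+60,j:j+60]
def hsv(p): return cv2.cvtColor(p["img"],cv2.COLOR_RGB2HSV)
def biggest(m,uv,hull=False):
    cs,_=cv2.findContours(m.astype(np.uint8),cv2.RETR_EXTERNAL,cv2.CHAIN_APPROX_NONE)
    cs=[c for c in cs if cv2.contourArea(c)>15]
    c=min(cs,key=lambda c:-cv2.pointPolygonTest(c,(float(uv[0]),float(uv[1])),True))
    o=np.zeros(m.shape,np.uint8);cv2.fillPoly(o,[cv2.convexHull(c) if hull else c],1);return o
def tile(t):
    img,crop,s=t[4],t[2],t[3]
    big=cv2.resize(img,None,fx=S,fy=S,interpolation=cv2.INTER_NEAREST)[:,:,::-1].copy()
    for m,col in((crop>.5,(255,0,255)),(s,(0,255,0))):
        cs,_=cv2.findContours(m.astype(np.uint8),cv2.RETR_EXTERNAL,cv2.CHAIN_APPROX_NONE);cv2.drawContours(big,cs,-1,col,1)
    return cv2.resize(big,(160,160),interpolation=cv2.INTER_AREA)
def mask_of(p,name,g,z0=0):
    H=hsv(p);uv=proj(p,(*g,z0+.02))
    if name=="cushion": m=(H[...,1]<70)
    else: m=(H[...,1]<110)|(H[...,2]<45)
    return biggest(m,uv,name in("movement","cushion"))
def matfit(p):
    H=hsv(p);m=((H[...,0]>45)&(H[...,0]<95)&(H[...,1]>90)).astype(np.uint8);m=biggest(m,proj(p,(.56,0,0)),True)
    f=lambda v:matcost(p,v,m)
    s=minimize(f,(.56,-.01,0),method="Nelder-Mead",options=dict(initial_simplex=[(.56,-.01,0),(.57,-.01,.0),(.56,0,0),(.56,-.01,.1)],xatol=1e-4,fatol=1e-6))
    return s.x,s.fun
def matcost(p,v,m):
    c,s=np.cos(v[2]),np.sin(v[2]);P=[(v[0]+c*X-s*Y,v[1]+s*X+c*Y,.003) for X,Y in((-.115,-.18),(.115,-.18),(.115,.18),(-.115,.18))]
    q=np.zeros((1680,2240),np.uint8);cv2.fillPoly(q,[np.round(((pts(p,P)+.5)*4-.5)*16).astype(np.int32)],1,shift=4)
    return np.abs(q.astype(int)-cv2.resize(m,None,fx=4,fy=4,interpolation=cv2.INTER_NEAREST)).sum()/q.sum()
E
cat > m.py <<'E'
from h import *
G=dict(movement=(.43,-.33),cover=(.572,-.355),loupe=(.415,.347),pot=(.583,.372),cushion=(.507,-.124))
rows=[]
for n in("scene","top"):
    p=eyes.read_camera(n);v,c=matfit(p);print(n,"mat",np.round(v,4),round(c,4));T=[]
    for k,g in G.items():
        z0=.003 if k=="cushion" else 0
        t=fit(p,k,*g,z0,mask_of(p,k,g,z0));print(k,np.round(t[0],4),round(t[1],3));T.append(tile(t))
    rows.append(np.hstack(T))
cv2.imwrite("pics/fit0.png",np.vstack(rows))
E
python3 m.py
```

```text
scene mat [ 0.5494 -0.0114 -0.0547] 0.0741
movement [ 0.4307 -0.3357] 0.274
cover [ 0.5677 -0.3552] 0.07
loupe [0.4179 0.3463] 0.19
pot [0.5872 0.375 ] 0.055
cushion [ 0.5055 -0.1205] 0.117
top mat [ 0.5483 -0.0115 -0.0575] 0.0087
movement [ 0.4295 -0.3384] 0.109
cover [ 0.5681 -0.3572] 0.048
loupe [0.4185 0.3469] 0.261
pot [0.5871 0.3742] 0.065
cushion [ 0.5037 -0.1255] 0.036
```

View pics/fit0.png

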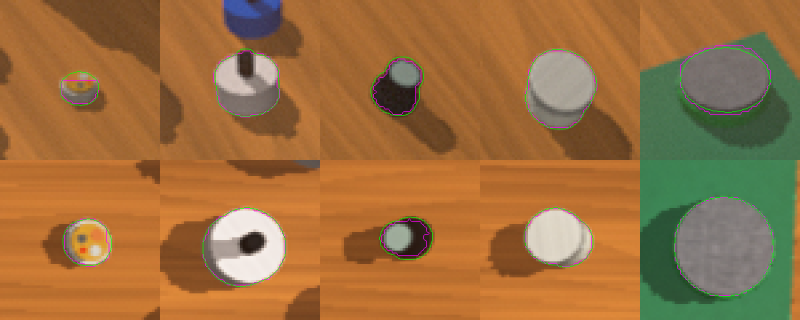

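Both fits sit well on the objects. The top view is the cleaner one, with a sharp mat fit at yaw −0.0575. Next I'll work out the targets and the first approach.

```bash
cat > go.py <<'E'
import sys
from h import *
th=-.0575;C=np.array([.5037,-.1255]);X=np.array([np.cos(th),np.sin(th)]);Y=np.array([-X[1],X[0]])
L=C+.11*Y;P=C+.0975*X
def go(*t):
    s=status.get_obs();R=np.array(s["orientation"]);print("t",round(s["time_s"],2),"yaw",round(np.arctan2(R[1,0],R[0,0]),4),"z",np.round(R[:,2],3),"shift cm",np.round(R.T@(np.array(t)-s["ee_pos"])*100,2),"pos",np.round(s["ee_pos"],4),"op",round(s["opening"],3),np.round(s["force"],1))
if __name__=="__main__": print("C",C,"L",L,"P",P); go(*map(float,sys.argv[1:4]))
E
python3 go.py .4295 -.338 .12
```

```text
C [ 0.5037 -0.1255] L [ 0.51002152 -0.01568179] P [ 0.60103886 -0.13110316]
t 1.2 yaw 0.3428 z [ 0. -0. -1.] shift cm [ 29.09 -13.73  13.33] pos [ 0.2017 -0.5651  0.2533] op 1.001 [-1.2  0.5 -0.2]
```

>>> {"op": "arm_command", "data": {
  "translation": [
    [0,0,0],
    [0,0,0],
    [0,0,0]
  ],
  "delta_rot": [
    [0,0,0.18],
    [0,0,0.36],
    [0,0,0.4]
  ],
  "gripper": [-0.3,-0.3,-0.3],
  "grip_force": 25
}}

```text
time_s: 1.58
ee_pos: [0.2017, -0.5651, 0.2533]
orientation: [[0.998, -0.06, -0.0], [-0.06, -0.998, 0.0], [-0.0, -0.0, -1.0]]
force: [0.6, -0.7, -0.5]
opening: 0.652
gripper_force: 0.0
```

```bash
python3 go.py .4295 -.338 .08
```

```text
C [ 0.5037 -0.1255] L [ 0.51002152 -0.01568179] P [ 0.60103886 -0.13110316]
t 1.57 yaw -0.0596 z [-0.  0. -1.] shift cm [ 21.39 -24.02  17.33] pos [ 0.2017 -0.5651  0.2533] op 0.652 [ 0.6 -0.7 -0.5]
```

>>> {"op": "arm_command", "data": {
  "translation": [
    [4.3,-4.8,1],
    [8.6,-9.6,2],
    [12.9,-14.4,4],
    [17.2,-19.2,6],
    [21.4,-24.0,8]
  ],
  "delta_rot": [
    [0,0,0],
    [0,0,0],
    [0,0,0],
    [0,0,0],
    [0,0,0]
  ],
  "gripper": [-0.3,-0.3,-0.3,-0.3,-0.3]
}}

```text
time_s: 2.2
ee_pos: [0.4172, -0.3498, 0.1789]
orientation: [[0.998, -0.057, 0.001], [-0.057, -0.998, -0.001], [0.001, 0.001, -1.0]]
force: [0.9, -1.0, 0.0]
opening: 0.645
gripper_force: 0.0
```

```bash
python3 go.py .4295 -.338 .024
```

```text
C [ 0.5037 -0.1255] L [ 0.51002152 -0.01568179] P [ 0.60103886 -0.13110316]
t 2.2 yaw -0.0574 z [ 0.001 -0.001 -1.   ] shift cm [ 1.15 -1.26 15.49] pos [ 0.4172 -0.3498  0.1789] op 0.645 [ 0.9 -1.   0. ]
```

>>> {"op": "arm_command", "data": {
  "translation": [
    [0,0,5],
    [0,0,10],
    [0,0,13],
    [0,0,14.3],
    [0,0,14.3]
  ],
  "delta_rot": [
    [0,0,0],
    [0,0,0],
    [0,0,0],
    [0,0,0],
    [0,0,0]
  ],
  "gripper": [-0.3,-0.3,-0.3,-0.3,-0.3]
}}

```text
time_s: 2.82
ee_pos: [0.4157, -0.351, 0.036]
orientation: [[0.998, -0.057, -0.001], [-0.057, -0.998, 0.001], [-0.001, -0.0, -1.0]]
force: [0.5, 0.8, 0.5]
opening: 0.649
gripper_force: 0.0
```

```bash
python3 go.py .4295 -.338 .022
python3 - <<'E'
from h import *
T=[]
for n,c in(("scene",(.43,-.338,.03)),("top",(.43,-.338,.03))):
    p=eyes.read_camera(n);u=np.round(proj(p,c)).astype(int);T.append(cv2.resize(p["img"][u[1]-35:u[1]+35,u[0]-35:u[0]+35,::-1],(400,400),interpolation=cv2.INTER_CUBIC))
cv2.imwrite("pics/g1.png",np.hstack(T))
E
```

```text
C [ 0.5037 -0.1255] L [ 0.51002152 -0.01568179] P [ 0.60103886 -0.13110316]
t 2.83 yaw -0.0573 z [-0.001  0.001 -1.   ] shift cm [ 1.3  -1.38  1.4 ] pos [ 0.4157 -0.351   0.036 ] op 0.649 [0.5 0.8 0.5]
```

View pics/g1.png

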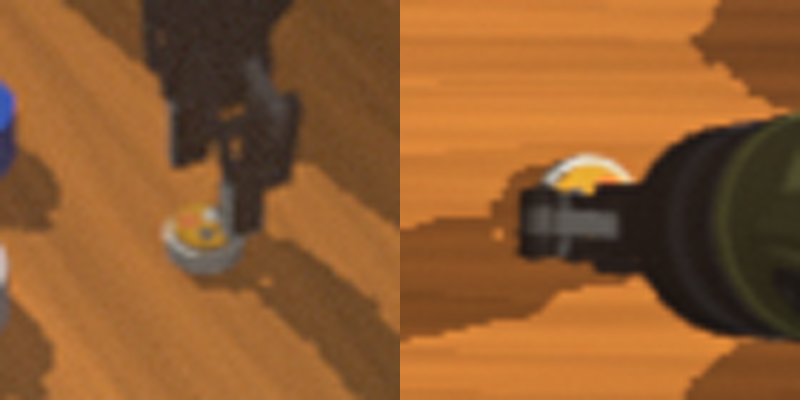

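The hand stopped short by 1.3 cm in x and y, because a row's step is capped. I'll shift it at this height, raised slightly, then descend.

>>> {"op": "arm_command", "data": {
  "translation": [
    [0,0,-1.5],
    [1.3,-1.4,-1.5],
    [1.3,-1.4,-1.5],
    [1.3,-1.4,0.6],
    [1.3,-1.4,1.0]
  ],
  "delta_rot": [
    [0,0,0],
    [0,0,0],
    [0,0,0],
    [0,0,0],
    [0,0,0]
  ],
  "gripper": [-0.3,-0.3,-0.3,-0.3,-0.3]
}}

```text
time_s: 3.55
ee_pos: [0.4289, -0.3369, 0.0253]
orientation: [[0.998, -0.057, -0.002], [-0.057, -0.998, 0.001], [-0.002, -0.001, -1.0]]
force: [-0.5, 0.2, 0.3]
opening: 0.644
gripper_force: 0.0
```

```bash
python3 go.py .4295 -.338 .022
```

```text
C [ 0.5037 -0.1255] L [ 0.51002152 -0.01568179] P [ 0.60103886 -0.13110316]
t 3.55 yaw -0.0567 z [-0.002  0.001 -1.   ] shift cm [0.07 0.11 0.33] pos [ 0.4289 -0.3369  0.0253] op 0.644 [-0.5  0.2  0.3]
```

>>> {"op": "arm_command", "data": {
  "translation": [
    [0,0.1,0.2],
    [0,0.1,0.3],
    [0,0.1,0.3],
    [0,0.1,0.3],
    [0,0.1,0.3]
  ],
  "delta_rot": [
    [0,0,0],
    [0,0,0],
    [0,0,0],
    [0,0,0],
    [0,0,0]
  ],
  "gripper": [-0.3,-0.3,0.3,0.3,0.3],
  "grip_force": 25
}}

```text
time_s: 4.18
ee_pos: [0.4298, -0.3391, 0.0237]
orientation: [[0.998, -0.057, 0.001], [-0.057, -0.998, -0.001], [0.001, 0.001, -1.0]]
force: [-0.8, 0.3, 5.1]
opening: 0.454
gripper_force: 25.1
```

```bash
python3 go.py .4295 -.338 .022
```

```text
C [ 0.5037 -0.1255] L [ 0.51002152 -0.01568179] P [ 0.60103886 -0.13110316]
t 4.17 yaw -0.0572 z [ 0.001 -0.001 -1.   ] shift cm [-0.04 -0.11  0.17] pos [ 0.4298 -0.3391  0.0237] op 0.454 [-0.8  0.3  5.1]
```

>>> {"op": "arm_command", "data": {
  "translation": [
    [0,0,-1],
    [0,0,-4],
    [0,0,-8],
    [0,0,-9],
    [2,-3,-9]
  ],
  "delta_rot": [
    [0,0,0],
    [0,0,0],
    [0,0,0],
    [0,0,0],
    [0,0,0]
  ],
  "gripper": [0.3,0.3,0.3,0.3,0.3]
}}

```text
time_s: 4.8
ee_pos: [0.4514, -0.3115, 0.1143]
orientation: [[0.998, -0.061, 0.002], [-0.061, -0.998, -0.002], [0.002, 0.002, -1.0]]
force: [0.9, 0.0, 0.1]
opening: 0.454
gripper_force: 25.3
```

>>> {"op": "arm_command", "data": {
  "translation": [
    [1,-5,0],
    [2,-10,0],
    [3,-14,0],
    [3.5,-17,0],
    [4,-18,0]
  ],
  "delta_rot": [
    [0,0,0],
    [0,0,0],
    [0,0,0],
    [0,0,0],
    [0,0,0]
  ],
  "gripper": [0.3,0.3,0.3,0.3,0.3]
}}

```text
time_s: 5.42
ee_pos: [0.5011, -0.131, 0.1126]
orientation: [[0.998, -0.055, -0.001], [-0.055, -0.998, 0.0], [-0.001, -0.0, -1.0]]
force: [-0.2, -0.5, -1.7]
opening: 0.453
gripper_force: 25.3
```

```bash
python3 go.py .5037 -.1255 .0535
```

```text
C [ 0.5037 -0.1255] L [ 0.51002152 -0.01568179] P [ 0.60103886 -0.13110316]
t 5.42 yaw -0.055 z [-0.001  0.    -1.   ] shift cm [ 0.23 -0.56  5.91] pos [ 0.5011 -0.131   0.1126] op 0.453 [-0.2 -0.5 -1.7]
```

>>> {"op": "arm_command", "data": {
  "translation": [
    [0.2,-0.4,1],
    [0.2,-0.4,3],
    [0.2,-0.4,5],
    [0.2,-0.4,5.5],
    [0.2,-0.4,5.5]
  ],
  "delta_rot": [
    [0,0,0],
    [0,0,0],
    [0,0,0],
    [0,0,0],
    [0,0,0]
  ],
  "gripper": [0.3,0.3,0.3,0.3,0.3]
}}

```text
time_s: 6.05
ee_pos: [0.5033, -0.1293, 0.0577]
orientation: [[0.998, -0.058, -0.001], [-0.058, -0.998, 0.0], [-0.001, -0.0, -1.0]]
force: [0.4, 1.1, 0.1]
opening: 0.446
gripper_force: 25.3
```

```bash
python3 go.py .5037 -.1255 .0527
```

```text
C [ 0.5037 -0.1255] L [ 0.51002152 -0.01568179] P [ 0.60103886 -0.13110316]
t 6.05 yaw -0.0582 z [-0.001  0.    -1.   ] shift cm [ 0.02 -0.38  0.5 ] pos [ 0.5033 -0.1293  0.0577] op 0.446 [0.4 1.1 0.1]
```

>>> {"op": "arm_command", "data": {
  "translation": [
    [0,-0.4,0],
    [0,-0.4,0],
    [0,-0.4,0.3],
    [0,-0.4,0.3]
  ],
  "delta_rot": [
    [0,0,0],
    [0,0,0],
    [0,0,0],
    [0,0,0]
  ],
  "gripper": [0.3,0.3,0.3,0.3]
}}

```text
time_s: 6.55
ee_pos: [0.5039, -0.1247, 0.0551]
orientation: [[0.998, -0.057, -0.0], [-0.057, -0.998, -0.0], [-0.0, 0.0, -1.0]]
force: [0.6, 0.1, -0.9]
opening: 0.454
gripper_force: 25.3
```

```bash
python3 go.py .5037 -.1255 .0527; python3 go.py .5037 -.1255 .0527
```

```text
C [ 0.5037 -0.1255] L [ 0.51002152 -0.01568179] P [ 0.60103886 -0.13110316]
t 6.55 yaw -0.0571 z [-0. -0. -1.] shift cm [-0.01  0.08  0.24] pos [ 0.5039 -0.1247  0.0551] op 0.454 [ 0.6  0.1 -0.9]
C [ 0.5037 -0.1255] L [ 0.51002152 -0.01568179] P [ 0.60103886 -0.13110316]
t 6.55 yaw -0.0571 z [-0. -0. -1.] shift cm [-0.01  0.08  0.24] pos [ 0.5039 -0.1247  0.0551] op 0.454 [ 0.6  0.1 -0.9]
```

Now I'll lower it to contact, watching the force before I let go.

>>> {"op": "arm_command", "data": {
  "translation": [
    [0,0.1,0.1],
    [0,0.1,0.2],
    [0,0.1,0.25],
    [0,0.1,0.25]
  ],
  "delta_rot": [
    [0,0,0],
    [0,0,0],
    [0,0,0],
    [0,0,0]
  ],
  "gripper": [0.3,0.3,0.3,0.3]
}}

```text
time_s: 7.05
ee_pos: [0.5038, -0.1258, 0.0528]
orientation: [[0.998, -0.057, -0.0], [-0.057, -0.998, -0.0], [-0.0, 0.0, -1.0]]
force: [-1.4, -0.3, 1.4]
opening: 0.452
gripper_force: 25.5
```

>>> {"op": "arm_command", "data": {
  "translation": [
    [0,0,0.05],
    [0,0,0.1],
    [0,0,0.1]
  ],
  "delta_rot": [
    [0,0,0],
    [0,0,0],
    [0,0,0]
  ],
  "gripper": [0.3,0.3,0.3]
}}

```text
time_s: 7.42
ee_pos: [0.5039, -0.1258, 0.0526]
orientation: [[0.998, -0.057, 0.0], [-0.057, -0.998, -0.0], [0.0, 0.0, -1.0]]
force: [-3.9, 0.7, 11.6]
opening: 0.449
gripper_force: 26.4
```

Contact at 11.6 N. I'll back off 0.5 mm, open to 58 mm and rise.

>>> {"op": "arm_command", "data": {
  "translation": [
    [0,0,-0.05],
    [0,0,-0.05],
    [0,0,-0.05],
    [0,0,-2],
    [0,0,-7]
  ],
  "delta_rot": [
    [0,0,0],
    [0,0,0],
    [0,0,0],
    [0,0,0],
    [0,0,0]
  ],
  "gripper": [0.3,-0.4,-0.4,-0.4,-0.4]
}}

```text
time_s: 8.05
ee_pos: [0.5017, -0.1252, 0.12]
orientation: [[0.998, -0.057, -0.005], [-0.057, -0.998, 0.001], [-0.005, -0.001, -1.0]]
force: [0.4, -0.5, -0.1]
opening: 0.696
gripper_force: 0.0
```

>>> {"op": "arm_command", "data": {
  "translation": [
    [0.5,4,-1],
    [1.0,9,-1],
    [1.5,14,-1],
    [2.2,18,-1],
    [3,21,-1]
  ],
  "delta_rot": [
    [0,0,0],
    [0,0,0],
    [0,0,0],
    [0,0,0],
    [0,0,0]
  ],
  "gripper": [-0.2,-0.2,-0.2,-0.2,-0.2]
}}

```text
time_s: 8.68
ee_pos: [0.5217, -0.339, 0.1313]
orientation: [[0.998, -0.058, -0.0], [-0.058, -0.998, -0.0], [-0.0, 0.0, -1.0]]
force: [0.1, -0.2, -0.6]
opening: 0.596
gripper_force: 0.0
```

```bash
sed -i 's/cushion=\[\[(43,26)\]\]/cushion=[[(43,26)]],cush2=[[(45,0),(45,24),(43,26)]]/' h.py
python3 go.py .568 -.357 .10
python3 - <<'E'
from h import *
T=[]
for n in("scene","top"):
    p=eyes.read_camera(n);H=hsv(p);u=proj(p,(.5037,-.1255,.04))
    # movement mask: not grey-top coloured; grey top is dim (low V)
    i,j=int(u[1])-30,int(u[0])-30
    m=biggest(((H[...,2]>150)|((H[...,1]>110)&(H[...,0]<30))),u,True)
    t=fit(p,"movement",.5037,-.1255,.029,m);print(n,"mov",np.round(t[0],4),round(t[1],3));T.append(tile(t))
    t=fit(p,"cushion",.5037,-.1255,.003,mask_of(p,"cushion",(.5037,-.1255),.003));print("cush",np.round(t[0],4),round(t[1],3));T.append(tile(t))
cv2.imwrite("pics/m1.png",cv2.resize(np.hstack(T),(800,200)))
E
```

```text
C [ 0.5037 -0.1255] L [ 0.51002152 -0.01568179] P [ 0.60103886 -0.13110316]
t 8.68 yaw -0.0585 z [-0. -0. -1.] shift cm [4.73 1.52 3.13] pos [ 0.5217 -0.339   0.1313] op 0.596 [ 0.1 -0.2 -0.6]
scene mov [ 0.5246 -0.1023] 16.86
cush [ 0.5056 -0.1215] 0.118
top mov [ 0.4837 -0.1256] 12.896
cush [ 0.5038 -0.1257] 0.036
```

View pics/m1.png

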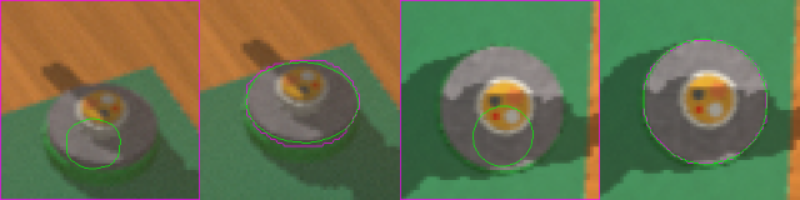

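```bash
cat > m2.py <<'E'
from h import *
MODELS["brass"]=[[(16.5,16)]]
T=[]
for n in("scene","top"):
    p=eyes.read_camera(n);H=hsv(p);u=proj(p,(.5037,-.1255,.045))
    m=(((H[...,1]>100)&(H[...,0]<30))).astype(np.uint8)
    z=np.zeros_like(m);cv2.circle(z,tuple(int(round(q)) for q in u),12,1,-1);m=biggest(m&z,u,True)
    t=fit(p,"brass",.5037,-.1255,.029,m);print(n,"mov",np.round(t[0],4),round(t[1],3));T.append(tile(t))
cv2.imwrite("pics/m2.png",cv2.resize(np.hstack(T),(800,400)))
E
python3 m2.py
```

```text
scene mov [ 0.5042 -0.1244] 0.162
top mov [ 0.5036 -0.1269] 0.093
```

View pics/m2.png

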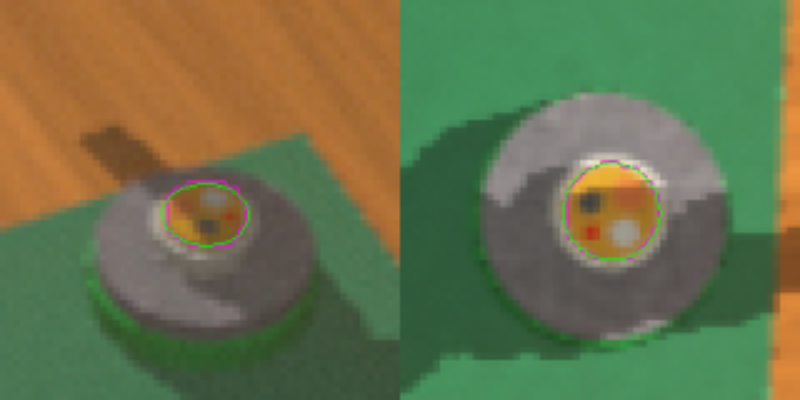

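The movement is on the cushion, about 1–1.5 mm off its centre. Next is the cover's knob.

```bash
sed -i 's/C=np.array(\[.5037,-.1255\])/C=np.array([.5038,-.1243])/' go.py; python3 go.py .568 -.356 .09
```

```text
C [ 0.5038 -0.1243] L [ 0.51012152 -0.01448179] P [ 0.60113886 -0.12990316]
t 8.88 yaw -0.0582 z [-0.001  0.001 -1.   ] shift cm [4.76 1.61 4.1 ] pos [ 0.5215 -0.3372  0.1311] op 0.599 [-0.6 -0.5  0.1]
```

>>> {"op": "arm_command", "data": {
  "translation": [
    [2.4,0.8,1],
    [4.7,1.4,2],
    [4.7,1.4,3.2],
    [4.7,1.4,3.2],
    [4.7,1.4,3.2]
  ],
  "delta_rot": [
    [0,0,0],
    [0,0,0],
    [0,0,0],
    [0,0,0],
    [0,0,0]
  ],
  "gripper": [0.1,0.1,0.1,0.1,0.1]
}}

```text
time_s: 9.5
ee_pos: [0.5672, -0.3531, 0.0998]
orientation: [[0.998, -0.057, -0.001], [-0.057, -0.998, 0.0], [-0.001, -0.0, -1.0]]
force: [-0.0, -0.3, 0.6]
opening: 0.452
gripper_force: 0.0
```

```bash
python3 go.py .568 -.356 .056
```

```text
C [ 0.5038 -0.1243] L [ 0.51012152 -0.01448179] P [ 0.60113886 -0.12990316]
t 9.5 yaw -0.0569 z [-0.001  0.    -1.   ] shift cm [0.1  0.29 4.38] pos [ 0.5672 -0.3531  0.0998] op 0.452 [-0.  -0.3  0.6]
```

>>> {"op": "arm_command", "data": {
  "translation": [
    [0.1,0.3,1],
    [0.1,0.3,3],
    [0.1,0.3,4.2],
    [0.1,0.3,4.3],
    [0.1,0.3,4.3]
  ],
  "delta_rot": [
    [0,0,0],
    [0,0,0],
    [0,0,0],
    [0,0,0],
    [0,0,0]
  ],
  "gripper": [0.1,0.1,0.1,0.1,0.1]
}}

```text
time_s: 10.12
ee_pos: [0.5689, -0.357, 0.057]
orientation: [[0.998, -0.057, 0.0], [-0.057, -0.998, -0.0], [0.0, 0.0, -1.0]]
force: [-0.8, -0.5, -0.2]
opening: 0.451
gripper_force: 0.0
```

>>> {"op": "arm_command", "data": {
  "translation": [
    [0,0,0],
    [0,0,0],
    [0,0,0],
    [0,0,0],
    [0,0,0]
  ],
  "delta_rot": [
    [0,0,0],
    [0,0,0],
    [0,0,0],
    [0,0,0],
    [0,0,0]
  ],
  "gripper": [0.9,0.9,0.9,0.9,0.9]
}}

```text
time_s: 10.75
ee_pos: [0.5694, -0.3572, 0.0575]
orientation: [[0.998, -0.057, 0.001], [-0.057, -0.998, -0.001], [0.001, 0.001, -1.0]]
force: [-0.3, 0.4, 5.6]
opening: 0.2
gripper_force: 24.8
```

Knob held (opening 17 mm). I'll lift it and carry it over.

>>> {"op": "arm_command", "data": {
  "translation": [
    [0,0,-1],
    [0,0,-4],
    [0,0,-8],
    [0,0,-9],
    [0,0,-9]
  ],
  "delta_rot": [
    [0,0,0],
    [0,0,0],
    [0,0,0],
    [0,0,0],
    [0,0,0]
  ],
  "gripper": [0.9,0.9,0.9,0.9,0.9]
}}

```text
time_s: 11.38
ee_pos: [0.569, -0.357, 0.1471]
orientation: [[0.998, -0.057, 0.001], [-0.057, -0.998, -0.001], [0.001, 0.0, -1.0]]
force: [-0.5, 1.1, -1.3]
opening: 0.195
gripper_force: 24.5
```

```bash
python3 go.py .505 -.1243 .125
```

```text
C [ 0.5038 -0.1243] L [ 0.51012152 -0.01448179] P [ 0.60113886 -0.12990316]
t 11.38 yaw -0.0572 z [ 0.001 -0.001 -1.   ] shift cm [ -7.72 -22.86   2.19] pos [ 0.569  -0.357   0.1471] op 0.195 [-0.5  1.1 -1.3]
```

>>> {"op": "arm_command", "data": {
  "translation": [
    [-1.7,-5,0],
    [-3.4,-10,0],
    [-5.1,-15,0],
    [-6.8,-20,0],
    [-7.7,-22.9,0]
  ],
  "delta_rot": [
    [0,0,0],
    [0,0,0],
    [0,0,0],
    [0,0,0],
    [0,0,0]
  ],
  "gripper": [0.9,0.9,0.9,0.9,0.9]
}}

```text
time_s: 12.0
ee_pos: [0.5025, -0.1213, 0.1447]
orientation: [[0.998, -0.056, -0.004], [-0.056, -0.998, 0.001], [-0.004, -0.001, -1.0]]
force: [-0.1, 0.0, -0.2]
opening: 0.2
gripper_force: 24.6
```

>>> {"op": "arm_command", "data": {
  "translation": [
    [0,0,0],
    [0,0,0],
    [0,0,1],
    [0,0,1]
  ],
  "delta_rot": [
    [0,0,0],
    [0,0,0],
    [0,0,0],
    [0,0,0]
  ],
  "gripper": [0.9,0.9,0.9,0.9]
}}

```text
time_s: 12.5
ee_pos: [0.5042, -0.1243, 0.1353]
orientation: [[0.998, -0.058, -0.002], [-0.058, -0.998, 0.0], [-0.002, -0.0, -1.0]]
force: [0.0, -0.3, -1.5]
opening: 0.197
gripper_force: 24.6
```

```bash
python3 go.py .505 -.1243 .0875
```

```text
C [ 0.5038 -0.1243] L [ 0.51012152 -0.01448179] P [ 0.60113886 -0.12990316]
t 12.5 yaw -0.0584 z [-0.002  0.    -1.   ] shift cm [ 0.09 -0.01  4.78] pos [ 0.5042 -0.1243  0.1353] op 0.197 [ 0.  -0.3 -1.5]
```

>>> {"op": "arm_command", "data": {
  "translation": [
    [0.1,0,1],
    [0.1,0,3],
    [0.1,0,4.4],
    [0.1,0,4.4],
    [0.1,0,4.4]
  ],
  "delta_rot": [
    [0,0,0],
    [0,0,0],
    [0,0,0],
    [0,0,0],
    [0,0,0]
  ],
  "gripper": [0.9,0.9,0.9,0.9,0.9]
}}

```text
time_s: 13.12
ee_pos: [0.5063, -0.124, 0.093]
orientation: [[0.998, -0.057, 0.0], [-0.057, -0.998, -0.0], [0.0, 0.0, -1.0]]
force: [0.1, 0.5, -0.7]
opening: 0.197
gripper_force: 24.6
```

```bash
python3 go.py .505 -.1243 .0865
```

```text
C [ 0.5038 -0.1243] L [ 0.51012152 -0.01448179] P [ 0.60113886 -0.12990316]
t 13.12 yaw -0.0572 z [ 0. -0. -1.] shift cm [-0.13  0.04  0.65] pos [ 0.5063 -0.124   0.093 ] op 0.197 [ 0.1  0.5 -0.7]
```

>>> {"op": "arm_command", "data": {
  "translation": [
    [-0.1,0,0.3],
    [-0.1,0,0.55],
    [-0.1,0,0.6],
    [-0.1,0,0.6]
  ],
  "delta_rot": [
    [0,0,0],
    [0,0,0],
    [0,0,0],
    [0,0,0]
  ],
  "gripper": [0.9,0.9,0.9,0.9]
}}

```text
time_s: 13.62
ee_pos: [0.505, -0.1238, 0.0867]
orientation: [[0.998, -0.057, 0.0], [-0.057, -0.998, 0.0], [0.0, -0.0, -1.0]]
force: [-0.3, 0.4, -0.7]
opening: 0.197
gripper_force: 24.6
```

>>> {"op": "arm_command", "data": {
  "translation": [
    [0,0,0.05],
    [0,0,0.05]
  ],
  "delta_rot": [
    [0,0,0],
    [0,0,0]
  ],
  "gripper": [0.9,0.9]
}}

```text
time_s: 13.88
ee_pos: [0.5051, -0.1238, 0.0865]
orientation: [[0.998, -0.057, 0.0], [-0.057, -0.998, -0.0], [0.0, 0.0, -1.0]]
force: [-1.1, 0.6, 3.2]
opening: 0.199
gripper_force: 25.0
```

Contact. I'll release and rise, then head to the loupe (y≈+0.347).

>>> {"op": "arm_command", "data": {
  "translation": [
    [0,0,0],
    [0,0,0],
    [0,0,-0.3],
    [0,0,-3],
    [0,0,-6]
  ],
  "delta_rot": [
    [0,0,0],
    [0,0,0],
    [0,0,0],
    [0,0,0],
    [0,0,0]
  ],
  "gripper": [0.2,0.2,0.2,0.2,0.2]
}}

```text
time_s: 14.5
ee_pos: [0.5046, -0.1237, 0.1466]
orientation: [[0.998, -0.057, -0.001], [-0.057, -0.998, 0.0], [-0.001, -0.0, -1.0]]
force: [-0.4, 0.4, 0.0]
opening: 0.396
gripper_force: 0.0
```

>>> {"op": "arm_command", "data": {
  "translation": [
    [-1,-4,-2],
    [-3,-9,-2],
    [-5,-15,-2],
    [-7,-21,-2],
    [-9,-27,-2]
  ],
  "delta_rot": [
    [0,0,0],
    [0,0,0],
    [0,0,0],
    [0,0,0],
    [0,0,0]
  ],
  "gripper": [0.2,0.2,0.2,0,0]
}}

```text
time_s: 15.12
ee_pos: [0.443, 0.0194, 0.1663]
orientation: [[1.0, 0.011, -0.002], [0.012, -0.999, 0.048], [-0.001, -0.048, -0.999]]
force: [-0.2, -0.1, -0.3]
opening: 0.501
gripper_force: 0.0
```

```bash
python3 go.py .418 .347 .12
cat > m3.py <<'E'
from h import *
T=[]
for n in("scene","top"):
    p=eyes.read_camera(n);H=hsv(p);u=proj(p,(.5037,-.1255,.045))
    m=((H[...,2]>175)&(H[...,1]<60)).astype(np.uint8)
    z=np.zeros_like(m);cv2.circle(z,tuple(int(round(q)) for q in u),25,1,-1);m=biggest(m&z,u)
    t=fit(p,"cover",.5037,-.1255,.029,m);print(n,"cover",np.round(t[0],4),round(t[1],3));T.append(tile(t))
cv2.imwrite("pics/m3.png",cv2.resize(np.hstack(T),(800,400)))
E
python3 m3.py
```

```text
C [ 0.5038 -0.1243] L [ 0.51012152 -0.01448179] P [ 0.60113886 -0.12990316]
t 15.12 yaw 0.0115 z [-0.002  0.048 -0.999] shift cm [ -2.12 -32.53   6.19] pos [0.443  0.0194 0.1663] op 0.501 [-0.2 -0.1 -0.3]
scene cover [ 0.4941 -0.1462] 0.725
top cover [ 0.5045 -0.126 ] 0.074
```

View pics/m3.png

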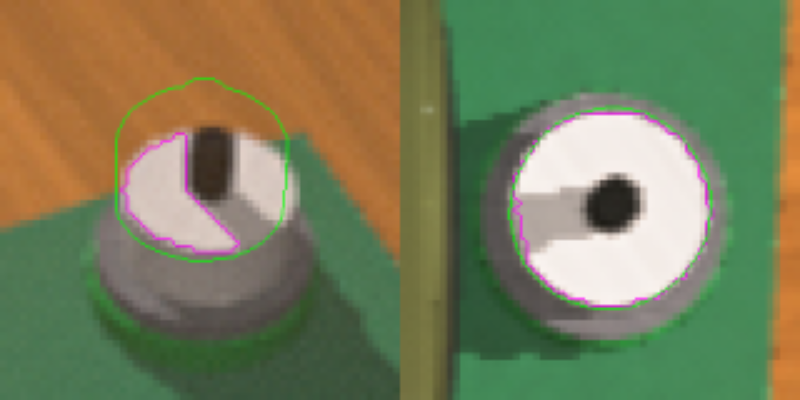

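The cover sits centred to about 1 mm in the top view. The hand tilted slightly during the fast traverse, so I'll compute the correction for that.

```bash
cat >> go.py <<'E'
    from scipy.spatial.transform import Rotation as Ro
    R=np.array(status.get_obs()["orientation"]);Rt=np.array([[X[0],-Y[0],0],[X[1],-Y[1],0],[0,0,-1]]);print("rot",np.round(Ro.from_matrix(R.T@Rt).as_rotvec(),3))
E
python3 go.py .418 .347 .12
```

```text
File "go.py", line 8
    from scipy.spatial.transform import Rotation as Ro
IndentationError: unexpected indent
```

```bash
sed -i 's/^if __name__=="__main__": /if __name__=="__main__":\n    /' go.py
python3 go.py .418 .347 .12
```

```text
C [ 0.5038 -0.1243] L [ 0.51012152 -0.01448179] P [ 0.60113886 -0.12990316]
t 15.22 yaw 0.0106 z [-0.003  0.048 -0.999] shift cm [ -2.1  -32.57   6.18] pos [0.4426 0.0189 0.1661] op 0.498 [-0.  -0.1  0.3]
rot [-0.048  0.004  0.068]
```

>>> {"op": "arm_command", "data": {
  "translation": [
    [1,-3,0],
    [1,-7,0.3],
    [1,-11,0.5],
    [0.5,-15,0.7],
    [0,-18,0.9]
  ],
  "delta_rot": [
    [-0.048,0.004,0.068],
    [-0.048,0.004,0.068],
    [-0.048,0.004,0.068],
    [-0.048,0.004,0.068],
    [-0.048,0.004,0.068]
  ],
  "gripper": [0,0,0,0,0]
}}

```text
time_s: 15.85
ee_pos: [0.4488, 0.025, 0.1661]
orientation: [[1.0, 0.02, -0.003], [0.02, -0.998, 0.053], [-0.002, -0.053, -0.999]]
force: [0.0, -0.3, 0.2]
opening: 0.498
gripper_force: 0.0
```

```bash
python3 go.py .418 .347 .09
```

```text
C [ 0.5038 -0.1243] L [ 0.51012152 -0.01448179] P [ 0.60113886 -0.12990316]
t 15.85 yaw 0.02 z [-0.003  0.053 -0.999] shift cm [ -2.42 -31.81   9.32] pos [0.4488 0.025  0.1661] op 0.498 [ 0.  -0.3  0.2]
rot [-0.053  0.004  0.077]
```

Run:
```python
from h import *
s=status.get_obs();print(np.round(s["joint_pos"],3),np.round(s["dq"],3),np.round(s["effort"],1))
```

```text
[ 0.019  0.091 -0.531  0.95   0.053  3.141] [ 0.005 -0.039 -0.048 -0.009  0.006  0.   ] [ -0.  -36.7  31.4   0.    0.2  -0. ]
```

Joint 6 is at its range end. A half turn about the tool axis gives the same grasp, so I'll turn back by π.

>>> {"op": "arm_command", "data": {
  "translation": [
    [0,0,0],
    [0,0,0],
    [0,0,0],
    [0,0,0],
    [0,0,0]
  ],
  "delta_rot": [
    [-0.053,0.004,-0.1],
    [-0.053,0.004,-0.28],
    [-0.053,0.004,-0.46],
    [-0.053,0.004,-0.64],
    [-0.053,0.004,-0.82]
  ],
  "gripper": [0,0,0,0,0]
}}

```text
time_s: 16.48
ee_pos: [0.4487, 0.0249, 0.1662]
orientation: [[0.663, 0.748, 0.023], [0.748, -0.663, 0.008], [0.021, 0.012, -1.0]]
force: [-0.2, 0.6, -0.7]
opening: 0.5
gripper_force: 0.0
```

>>> {"op": "arm_command", "data": {
  "translation": [
    [0,0,0],
    [0,0,0],
    [0,0,0],
    [0,0,0],
    [0,0,0]
  ],
  "delta_rot": [
    [0,0,-0.18],
    [0,0,-0.36],
    [0,0,-0.54],
    [0,0,-0.72],
    [0,0,-0.9]
  ],
  "gripper": [0,0,0,0,0]
}}

```text
time_s: 17.1
ee_pos: [0.4487, 0.0249, 0.1662]
orientation: [[-0.174, 0.985, 0.023], [0.985, 0.174, 0.008], [0.004, 0.024, -1.0]]
force: [1.2, 0.7, -0.6]
opening: 0.501
gripper_force: 0.0
```

>>> {"op": "arm_command", "data": {
  "translation": [
    [0,0,0],
    [0,0,0],
    [0,0,0],
    [0,0,0],
    [0,0,0]
  ],
  "delta_rot": [
    [0,0,-0.18],
    [0,0,-0.36],
    [0,0,-0.54],
    [0,0,-0.72],
    [0,0,-0.9]
  ],
  "gripper": [0,0,0,0,0]
}}

```text
time_s: 17.73
ee_pos: [0.4487, 0.0249, 0.1662]
orientation: [[-0.879, 0.476, 0.023], [0.476, 0.879, 0.008], [-0.016, 0.018, -1.0]]
force: [-0.1, 0.5, 0.0]
opening: 0.5
gripper_force: 0.0
```

```bash
sed -i 's/Rt=np.array(\[\[X\[0\],-Y\[0\],0\],\[X\[1\],-Y\[1\],0\]/Rt=np.array([[-X[0],Y[0],0],[-X[1],Y[1],0]/' go.py; python3 go.py .418 .347 .09;  python3 -c "
from h import *
print(np.round(status.get_obs()['joint_pos'],3))"
```

```text
C [ 0.5038 -0.1243] L [ 0.51012152 -0.01448179] P [ 0.60113886 -0.12990316]
t 17.73 yaw 2.6451 z [ 0.023  0.008 -1.   ] shift cm [18.17 26.73  7.81] pos [0.4487 0.0249 0.1662] op 0.5 [-0.1  0.5  0. ]
rot [ 0.014  0.02  -0.439]
[ 0.051  0.071 -0.552  0.924  0.007  0.547]
```

>>> {"op": "arm_command", "data": {
  "translation": [
    [3,4.5,0],
    [6,9,0],
    [9,13.5,0.3],
    [12,18,0.6],
    [15,22.5,0.8]
  ],
  "delta_rot": [
    [0.014,0.02,-0.12],
    [0.014,0.02,-0.25],
    [0.014,0.02,-0.38],
    [0.014,0.02,-0.44],
    [0.014,0.02,-0.44]
  ],
  "gripper": [0,0,0,0,0]
}}

```text
time_s: 18.35
ee_pos: [0.4254, 0.296, 0.1599]
orientation: [[-0.998, 0.062, 0.0], [0.062, 0.998, 0.0], [-0.0, 0.0, -1.0]]
force: [0.9, 0.4, 0.2]
opening: 0.501
gripper_force: 0.0
```

```bash
python3 go.py .418 .347 .08
```

```text
C [ 0.5038 -0.1243] L [ 0.51012152 -0.01448179] P [ 0.60113886 -0.12990316]
t 18.35 yaw 3.08 z [ 0.  0. -1.] shift cm [1.06 5.04 7.99] pos [0.4254 0.296  0.1599] op 0.501 [0.9 0.4 0.2]
rot [ 0.     0.    -0.004]
```

>>> {"op": "arm_command", "data": {
  "translation": [
    [0.5,2.5,2],
    [1.1,5.0,5],
    [1.1,5.0,8],
    [1.1,5.0,8],
    [1.1,5.0,8]
  ],
  "delta_rot": [
    [0,0,0],
    [0,0,0],
    [0,0,0],
    [0,0,0],
    [0,0,0]
  ],
  "gripper": [-0.1,-0.1,-0.1,-0.1,-0.1]
}}

```text
time_s: 18.98
ee_pos: [0.4185, 0.345, 0.0808]
orientation: [[-0.998, 0.063, 0.0], [0.063, 0.998, 0.001], [-0.0, 0.001, -1.0]]
force: [-0.2, 0.4, 0.0]
opening: 0.55
gripper_force: 0.0
```

```bash
python3 go.py .418 .347 .042
```

```text
C [ 0.5038 -0.1243] L [ 0.51012152 -0.01448179] P [ 0.60113886 -0.12990316]
t 18.98 yaw 3.079 z [ 0.     0.001 -1.   ] shift cm [0.06 0.2  3.88] pos [0.4185 0.345  0.0808] op 0.55 [-0.2  0.4  0. ]
rot [ 0.001  0.    -0.005]
```

>>> {"op": "arm_command", "data": {
  "translation": [
    [0.1,0.2,1],
    [0.1,0.2,3],
    [0.1,0.2,3.9],
    [0.1,0.2,3.9],
    [0.1,0.2,3.9]
  ],
  "delta_rot": [
    [0,0,0],
    [0,0,0],
    [0,0,0],
    [0,0,0],
    [0,0,0]
  ],
  "gripper": [-0.1,-0.1,-0.1,-0.1,-0.1]
}}

```text
time_s: 19.6
ee_pos: [0.4177, 0.3473, 0.0415]
orientation: [[-0.998, 0.062, 0.0], [0.062, 0.998, 0.001], [-0.0, 0.001, -1.0]]
force: [-0.8, 0.8, -0.5]
opening: 0.549
gripper_force: 0.0
```

>>> {"op": "arm_command", "data": {
  "translation": [
    [0,0,0],
    [0,0,0],
    [0,0,0],
    [0,0,0]
  ],
  "delta_rot": [
    [0,0,0],
    [0,0,0],
    [0,0,0],
    [0,0,0]
  ],
  "gripper": [0.6,0.6,0.6,0.6]
}}

```text
time_s: 20.1
ee_pos: [0.4178, 0.3474, 0.0416]
orientation: [[-0.998, 0.062, 0.001], [0.062, 0.998, 0.001], [-0.001, 0.001, -1.0]]
force: [0.3, -2.0, 5.6]
opening: 0.303
gripper_force: 24.6
```

```bash
python3 go.py .510 -.0145 .12
```

```text
C [ 0.5038 -0.1243] L [ 0.51012152 -0.01448179] P [ 0.60113886 -0.12990316]
t 20.1 yaw 3.0792 z [ 0.001  0.001 -1.   ] shift cm [-11.46 -35.54  -7.86] pos [0.4178 0.3474 0.0416] op 0.303 [ 0.3 -2.   5.6]
rot [ 0.001  0.001 -0.005]
```

>>> {"op": "arm_command", "data": {
  "translation": [
    [0,0,-1],
    [0,0,-5],
    [0,0,-10],
    [0,0,-12],
    [0,-1,-12.5]
  ],
  "delta_rot": [
    [0,0,0],
    [0,0,0],
    [0,0,0],
    [0,0,0],
    [0,0,0]
  ],
  "gripper": [0.6,0.6,0.6,0.6,0.6]
}}

```text
time_s: 20.72
ee_pos: [0.4175, 0.3377, 0.1677]
orientation: [[-0.998, 0.061, 0.002], [0.061, 0.998, 0.002], [-0.002, 0.002, -1.0]]
force: [-0.6, 0.7, -0.9]
opening: 0.31
gripper_force: 24.7
```

>>> {"op": "arm_command", "data": {
  "translation": [
    [-2,-5,0],
    [-4,-10,0],
    [-6,-15,0],
    [-8,-20,0],
    [-9,-25,0]
  ],
  "delta_rot": [
    [0,0,0],
    [0,0,0],
    [0,0,0],
    [0,0,0],
    [0,0,0]
  ],
  "gripper": [0.6,0.6,0.6,0.6,0.6]
}}

```text
time_s: 21.35
ee_pos: [0.4903, 0.0795, 0.1647]
orientation: [[-0.998, 0.063, -0.002], [0.063, 0.998, -0.0], [0.002, -0.001, -1.0]]
force: [0.0, -0.1, -0.8]
opening: 0.306
gripper_force: 24.8
```

```bash
python3 go.py .510 -.0145 .12
```

```text
C [ 0.5038 -0.1243] L [ 0.51012152 -0.01448179] P [ 0.60113886 -0.12990316]
t 21.35 yaw 3.0788 z [-0.002 -0.    -1.   ] shift cm [-2.56 -9.25  4.47] pos [0.4903 0.0795 0.1647] op 0.306 [ 0.  -0.1 -0.8]
rot [-0.001 -0.002 -0.005]
```

>>> {"op": "arm_command", "data": {
  "translation": [
    [-1,-4,0],
    [-2.5,-9,0],
    [-2.5,-9.2,3],
    [-2.5,-9.2,7],
    [-2.5,-9.2,10]
  ],
  "delta_rot": [
    [0,0,-0.005],
    [0,0,-0.005],
    [0,0,-0.005],
    [0,0,-0.005],
    [0,0,-0.005]
  ],
  "gripper": [0.6,0.6,0.6,0.6,0.6]
}}

```text
time_s: 21.98
ee_pos: [0.5078, -0.0122, 0.0632]
orientation: [[-0.998, 0.058, -0.004], [0.058, 0.998, 0.0], [0.004, -0.0, -1.0]]
force: [-0.8, 0.3, -0.2]
opening: 0.305
gripper_force: 24.8
```

>>> {"op": "arm_command", "data": {
  "translation": [
    [0,0,0],
    [0,0,0]
  ],
  "delta_rot": [
    [0,0,0],
    [0,0,0]
  ],
  "gripper": [0.6,0.6]
}}

```text
time_s: 22.22
ee_pos: [0.51, -0.0117, 0.0662]
orientation: [[-0.998, 0.057, -0.0], [0.057, 0.998, 0.0], [0.0, 0.0, -1.0]]
force: [1.0, -0.2, 0.5]
opening: 0.305
gripper_force: 24.8
```

```bash
python3 go.py .5101 -.0145 .0446
```

```text
C [ 0.5038 -0.1243] L [ 0.51012152 -0.01448179] P [ 0.60113886 -0.12990316]
t 22.23 yaw 3.0841 z [-0.  0. -1.] shift cm [-0.02 -0.28  2.16] pos [ 0.51   -0.0117  0.0662] op 0.305 [ 1.  -0.2  0.5]
rot [ 0. -0.  0.]
```

>>> {"op": "arm_command", "data": {
  "translation": [
    [0,-0.3,1],
    [0,-0.3,1.7],
    [0,-0.3,1.9],
    [0,-0.3,1.9]
  ],
  "delta_rot": [
    [0,0,0],
    [0,0,0],
    [0,0,0],
    [0,0,0]
  ],
  "gripper": [0.6,0.6,0.6,0.6]
}}

```text
time_s: 22.72
ee_pos: [0.5099, -0.0145, 0.0467]
orientation: [[-0.998, 0.057, -0.0], [0.057, 0.998, 0.0], [0.0, 0.0, -1.0]]
force: [-0.1, -0.2, 0.2]
opening: 0.307
gripper_force: 24.8
```

>>> {"op": "arm_command", "data": {
  "translation": [
    [0,0,0.15],
    [0,0,0.22],
    [0,0,0.22]
  ],
  "delta_rot": [
    [0,0,0],
    [0,0,0],
    [0,0,0]
  ],
  "gripper": [0.6,0.6,0.6]
}}

```text
time_s: 23.1
ee_pos: [0.5101, -0.0145, 0.0447]
orientation: [[-0.998, 0.057, 0.0], [0.057, 0.998, 0.0], [-0.0, 0.0, -1.0]]
force: [-0.4, -0.4, -0.2]
opening: 0.31
gripper_force: 24.9
```

>>> {"op": "arm_command", "data": {
  "translation": [
    [0,0,0.06],
    [0,0,0.06]
  ],
  "delta_rot": [
    [0,0,0],
    [0,0,0]
  ],
  "gripper": [0.6,0.6]
}}

```text
time_s: 23.35
ee_pos: [0.5101, -0.0145, 0.0446]
orientation: [[-0.998, 0.057, 0.0], [0.057, 0.998, 0.0], [-0.0, 0.0, -1.0]]
force: [-1.8, 0.3, 6.0]
opening: 0.311
gripper_force: 25.5
```

>>> {"op": "arm_command", "data": {
  "translation": [
    [0,0,0],
    [0,0,0],
    [0,0,-0.5],
    [0,0,-5],
    [0,0,-11]
  ],
  "delta_rot": [
    [0,0,0],
    [0,0,0],
    [0,0,0],
    [0,0,0],
    [0,0,0]
  ],
  "gripper": [0,0,0,0,0]
}}

```text
time_s: 23.98
ee_pos: [0.5085, -0.0145, 0.1541]
orientation: [[-0.998, 0.057, -0.004], [0.057, 0.998, 0.0], [0.004, 0.0, -1.0]]
force: [0.9, -0.4, 0.2]
opening: 0.498
gripper_force: 0.0
```

>>> {"op": "arm_command", "data": {
  "translation": [
    [-1,5,-1],
    [-2,10,-1],
    [-3,16,-1],
    [-4,22,-1],
    [-5,28,-1]
  ],
  "delta_rot": [
    [0,0,0],
    [0,0,0],
    [0,0,0],
    [0,0,0],
    [0,0,0]
  ],
  "gripper": [-0.6,-0.6,-0.6,-0.6,-0.6]
}}

```text
time_s: 24.6
ee_pos: [0.5762, 0.2641, 0.1644]
orientation: [[-0.998, 0.057, 0.0], [0.057, 0.998, 0.0], [-0.0, 0.0, -1.0]]
force: [0.8, -0.3, 0.8]
opening: 0.798
gripper_force: 0.0
```

```bash
python3 go.py .5872 .3745 .09
cat > m4.py <<'E'
from h import *
T=[]
for n in("scene","top"):
    p=eyes.read_camera(n);g=(.51,-.0145);H=hsv(p);u=proj(p,(*g,.02))
    i=H[...,0];m=(~((i>45)&(i<95)&(H[...,1]>90))).astype(np.uint8)
    z=np.zeros_like(m);cv2.circle(z,tuple(int(round(q)) for q in u),22,1,-1);m=biggest(m&z,u)
    t=fit(p,"loupe",*g,.003,m);print(n,"loupe",np.round(t[0],4),round(t[1],3));T.append(tile(t))
cv2.imwrite("pics/m4.png",cv2.resize(np.hstack(T),(800,400)))
E
python3 m4.py
```

```text
C [ 0.5038 -0.1243] L [ 0.51012152 -0.01448179] P [ 0.60113886 -0.12990316]
t 24.6 yaw 3.0843 z [ 0.  0. -1.] shift cm [-0.46 11.08  7.44] pos [0.5762 0.2641 0.1644] op 0.798 [ 0.8 -0.3  0.8]
rot [0. 0. 0.]
scene loupe [ 0.5102 -0.0128] 2.098
top loupe [ 0.5113 -0.0152] 0.136
```

View pics/m4.png

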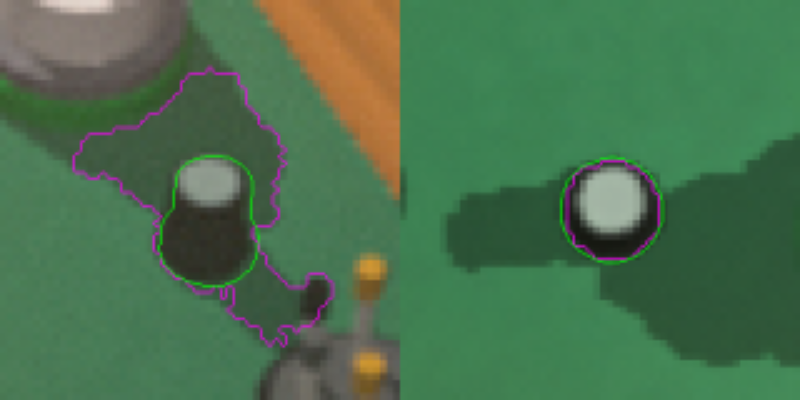

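The loupe stands on target to about 1 mm. Next is the pot.

>>> {"op": "arm_command", "data": {
  "translation": [
    [-0.2,4,2],
    [-0.4,8,4],
    [-0.5,11,6],
    [-0.5,11,7.4],
    [-0.5,11,7.4]
  ],
  "delta_rot": [
    [0,0,0],
    [0,0,0],
    [0,0,0],
    [0,0,0],
    [0,0,0]
  ],
  "gripper": [-0.6,-0.6,-0.6,-0.6,-0.6]
}}

```text
time_s: 25.32
ee_pos: [0.5861, 0.3702, 0.0886]
orientation: [[-0.998, 0.058, -0.003], [0.058, 0.998, -0.002], [0.003, -0.002, -1.0]]
force: [0.1, 0.0, -0.3]
opening: 0.802
gripper_force: 0.0
```

>>> {"op": "arm_command", "data": {
  "translation": [
    [0,0,0],
    [0,0,0]
  ],
  "delta_rot": [
    [0,0,0],
    [0,0,0]
  ],
  "gripper": [-0.6,-0.6]
}}

```text
time_s: 25.58
ee_pos: [0.588, 0.3711, 0.0913]
orientation: [[-0.998, 0.058, 0.001], [0.058, 0.998, 0.001], [-0.001, 0.001, -1.0]]
force: [0.9, -0.6, 0.4]
opening: 0.798
gripper_force: 0.0
```

```bash
python3 go.py .5872 .3747 .033
```

```text
C [ 0.5038 -0.1243] L [ 0.51012152 -0.01448179] P [ 0.60113886 -0.12990316]
t 25.57 yaw 3.0831 z [ 0.001  0.001 -1.   ] shift cm [0.1  0.35 5.83] pos [0.588  0.3711 0.0913] op 0.798 [ 0.9 -0.6  0.4]
rot [ 0.001  0.001 -0.001]
```

>>> {"op": "arm_command", "data": {
  "translation": [
    [0.1,0.35,1],
    [0.1,0.35,3],
    [0.1,0.35,5],
    [0.1,0.35,5.8],
    [0.1,0.35,5.8]
  ],
  "delta_rot": [
    [0,0,0],
    [0,0,0],
    [0,0,0],
    [0,0,0],
    [0,0,0]
  ],
  "gripper": [-0.6,-0.6,-0.6,-0.6,-0.6]
}}

```text
time_s: 26.2
ee_pos: [0.5856, 0.3748, 0.0305]
orientation: [[-0.998, 0.057, -0.002], [0.057, 0.998, -0.001], [0.002, -0.001, -1.0]]
force: [0.1, 0.1, -0.4]
opening: 0.801
gripper_force: 0.0
```

>>> {"op": "arm_command", "data": {
  "translation": [
    [0,0,0],
    [0,0,0],
    [0,0,0],
    [0,0,0]
  ],
  "delta_rot": [
    [0,0,0],
    [0,0,0],
    [0,0,0],
    [0,0,0]
  ],
  "gripper": [0.1,0.1,0.1,0.1],
  "grip_force": 30
}}

```text
time_s: 26.7
ee_pos: [0.587, 0.3757, 0.0329]
orientation: [[-0.998, 0.057, 0.001], [0.057, 0.998, 0.001], [-0.001, 0.001, -1.0]]
force: [-0.5, -0.8, 3.8]
opening: 0.545
gripper_force: 31.2
```

>>> {"op": "arm_command", "data": {
  "translation": [
    [0,0,-1],
    [0,0,-5],
    [0,0,-10],
    [0,0,-12],
    [0,-1,-12.5]
  ],
  "delta_rot": [
    [0,0,0],
    [0,0,0],
    [0,0,0],
    [0,0,0],
    [0,0,0]
  ],
  "gripper": [0.1,0.1,0.1,0.1,0.1]
}}

```text
time_s: 27.32
ee_pos: [0.5866, 0.3659, 0.1592]
orientation: [[-0.998, 0.056, 0.002], [0.056, 0.998, 0.002], [-0.002, 0.002, -1.0]]
force: [0.5, -1.0, -0.1]
opening: 0.549
gripper_force: 31.2
```

>>> {"op": "arm_command", "data": {
  "translation": [
    [-1,-5,0],
    [-2,-10,0],
    [-3,-15,0],
    [-4,-20,0],
    [-4.3,-25,0]
  ],
  "delta_rot": [
    [0,0,0],
    [0,0,0],
    [0,0,0],
    [0,0,0],
    [0,0,0]
  ],
  "gripper": [0.1,0.1,0.1,0.1,0.1]
}}

```text
time_s: 27.95
ee_pos: [0.6134, 0.1107, 0.1555]
orientation: [[-0.998, 0.058, -0.002], [0.058, 0.998, -0.001], [0.002, -0.001, -1.0]]
force: [1.1, 0.3, -1.2]
opening: 0.545
gripper_force: 31.3
```

>>> {"op": "arm_command", "data": {
  "translation": [
    [0,-5,0],
    [0,-10,0],
    [0,-15,0],
    [0,-19,0],
    [0,-22,0]
  ],
  "delta_rot": [
    [0,0,0],
    [0,0,0],
    [0,0,0],
    [0,0,0],
    [0,0,0]
  ],
  "gripper": [0.1,0.1,0.1,0.1,0.1]
}}

```text
time_s: 28.58
ee_pos: [0.5999, -0.1086, 0.1555]
orientation: [[-0.998, 0.059, -0.003], [0.059, 0.998, 0.0], [0.003, 0.0, -1.0]]
force: [0.4, 0.0, -1.2]
opening: 0.545
gripper_force: 31.3
```

```bash
python3 go.py .6011 -.1299 .06
```

```text
C [ 0.5038 -0.1243] L [ 0.51012152 -0.01448179] P [ 0.60113886 -0.12990316]
t 28.57 yaw 3.0826 z [-0.003  0.    -1.   ] shift cm [-0.27 -2.12  9.55] pos [ 0.5999 -0.1086  0.1555] op 0.545 [ 0.4  0.  -1.2]
rot [ 0.    -0.003 -0.002]
```

>>> {"op": "arm_command", "data": {
  "translation": [
    [-0.2,-2,0],
    [-0.2,-2,3],
    [-0.2,-2,7],
    [-0.2,-2,9.3],
    [-0.2,-2,9.3]
  ],
  "delta_rot": [
    [0,0,0],
    [0,0,0],
    [0,0,0],
    [0,0,0],
    [0,0,0]
  ],
  "gripper": [0.1,0.1,0.1,0.1,0.1]
}}

```text
time_s: 29.2
ee_pos: [0.6002, -0.1258, 0.0613]
orientation: [[-0.998, 0.057, -0.006], [0.057, 0.998, 0.001], [0.006, 0.001, -1.0]]
force: [0.2, 0.1, -0.6]
opening: 0.547
gripper_force: 31.3
```

>>> {"op": "arm_command", "data": {
  "translation": [
    [0,0,0],
    [0,0,0]
  ],
  "delta_rot": [
    [0,0,0],
    [0,0,0]
  ],
  "gripper": [0.1,0.1]
}}

```text
time_s: 29.45
ee_pos: [0.6038, -0.1266, 0.0654]
orientation: [[-0.998, 0.057, 0.002], [0.057, 0.998, -0.0], [-0.002, -0.0, -1.0]]
force: [0.9, -0.4, -1.6]
opening: 0.543
gripper_force: 31.3
```

```bash
python3 go.py .6011 -.1299 .0359
```

```text
C [ 0.5038 -0.1243] L [ 0.51012152 -0.01448179] P [ 0.60113886 -0.12990316]
t 29.45 yaw 3.0845 z [ 0.002 -0.    -1.   ] shift cm [ 0.26 -0.34  2.95] pos [ 0.6038 -0.1266  0.0654] op 0.543 [ 0.9 -0.4 -1.6]
rot [-0.     0.002  0.   ]
```

>>> {"op": "arm_command", "data": {
  "translation": [
    [0.2,-0.3,1],
    [0.2,-0.3,2.2],
    [0.2,-0.3,2.6],
    [0.2,-0.3,2.6],
    [0.2,-0.3,2.6]
  ],
  "delta_rot": [
    [0,0,0],
    [0,0,0],
    [0,0,0],
    [0,0,0],
    [0,0,0]
  ],
  "gripper": [0.1,0.1,0.1,0.1,0.1]
}}

```text
time_s: 30.08
ee_pos: [0.6007, -0.1294, 0.0381]
orientation: [[-0.998, 0.057, 0.0], [0.057, 0.998, 0.0], [-0.0, 0.0, -1.0]]
force: [0.1, -0.5, -0.8]
opening: 0.549
gripper_force: 31.3
```

```bash
python3 go.py .6011 -.1299 .0359
```

```text
C [ 0.5038 -0.1243] L [ 0.51012152 -0.01448179] P [ 0.60113886 -0.12990316]
t 30.07 yaw 3.0843 z [ 0.  0. -1.] shift cm [-0.04 -0.05  0.22] pos [ 0.6007 -0.1294  0.0381] op 0.549 [ 0.1 -0.5 -0.8]
rot [0. 0. 0.]
```

>>> {"op": "arm_command", "data": {
  "translation": [
    [-0.05,-0.05,0.1],
    [-0.05,-0.05,0.2],
    [-0.05,-0.05,0.2]
  ],
  "delta_rot": [
    [0,0,0],
    [0,0,0],
    [0,0,0]
  ],
  "gripper": [0.1,0.1,0.1]
}}

```text
time_s: 30.45
ee_pos: [0.601, -0.1299, 0.0359]
orientation: [[-0.998, 0.057, -0.0], [0.057, 0.998, 0.0], [0.0, 0.0, -1.0]]
force: [-0.6, 0.6, -0.4]
opening: 0.55
gripper_force: 31.3
```

>>> {"op": "arm_command", "data": {
  "translation": [
    [0,0,0.05],
    [0,0,0.05]
  ],
  "delta_rot": [
    [0,0,0],
    [0,0,0]
  ],
  "gripper": [0.1,0.1]
}}

```text
time_s: 30.7
ee_pos: [0.601, -0.1299, 0.0358]
orientation: [[-0.998, 0.057, -0.0], [0.057, 0.998, 0.0], [0.0, 0.0, -1.0]]
force: [-2.3, 0.3, 4.5]
opening: 0.546
gripper_force: 31.6
```

Contact. I'll release, rise and move aside to look.

>>> {"op": "arm_command", "data": {
  "translation": [
    [0,0,0],
    [0,0,0],
    [0,0,-0.5],
    [0,0,-5],
    [0,0,-11]
  ],
  "delta_rot": [
    [0,0,0],
    [0,0,0],
    [0,0,0],
    [0,0,0],
    [0,0,0]
  ],
  "gripper": [-0.5,-0.5,-0.5,-0.5,-0.5]
}}

```text
time_s: 31.32
ee_pos: [0.5997, -0.1296, 0.1453]
orientation: [[-0.998, 0.057, -0.004], [0.057, 0.998, 0.001], [0.004, 0.001, -1.0]]
force: [0.6, -0.9, -0.3]
opening: 0.75
gripper_force: 0.0
```

>>> {"op": "arm_command", "data": {
  "translation": [
    [0,-4,-4],
    [0.5,-9,-6],
    [1,-14,-6],
    [2,-19,-6],
    [2,-23,-6]
  ],
  "delta_rot": [
    [0,0,0],
    [0,0,0],
    [0,0,0],
    [0,0,0],
    [0,0,0]
  ],
  "gripper": [-0.5,-0.5,-0.5,-0.5,-0.5]
}}

```text
time_s: 31.95
ee_pos: [0.567, -0.3604, 0.206]
orientation: [[-0.998, 0.058, 0.0], [0.058, 0.998, -0.0], [-0.0, -0.0, -1.0]]
force: [0.9, 0.8, 0.3]
opening: 0.753
gripper_force: 0.0
```

```bash
cat > m5.py <<'E'
from h import *
T=[]
for n in("scene","top"):
    p=eyes.read_camera(n);g=(.601,-.13);H=hsv(p);u=proj(p,(*g,.02))
    m=((H[...,1]<70)&(H[...,2]>90)).astype(np.uint8)
    t=fit(p,"pot",*g,.003,biggest(m,u));print(n,"pot",np.round(t[0],4),round(t[1],3))
    u=np.round(proj(p,(.55,-.08,.02))).astype(int);T.append(cv2.resize(p["img"][u[1]-65:u[1]+65,u[0]-65:u[0]+65,::-1],(400,400),interpolation=cv2.INTER_CUBIC))
    T.append(cv2.resize(tile(t),(200,400)) if 0 else tile(t))
cv2.imwrite("pics/m5.png",np.vstack([np.hstack([T[0],T[2]]),np.hstack([T[1],T[3],np.zeros((160,480,3),np.uint8)])]))
E
python3 m5.py; python3 go.py .6 -.3 .2
```

```text
scene pot [ 0.6009 -0.1306] 0.068
top pot [ 0.6018 -0.1311] 0.073
C [ 0.5038 -0.1243] L [ 0.51012152 -0.01448179] P [ 0.60113886 -0.12990316]
t 32.05 yaw 3.0797 z [ 0.    -0.002 -1.   ] shift cm [-2.9   6.44  0.54] pos [ 0.567  -0.3625  0.2055] op 0.751 [-0.3  0.3 -0.2]
rot [-0.002  0.    -0.004]
```

View pics/m5.png

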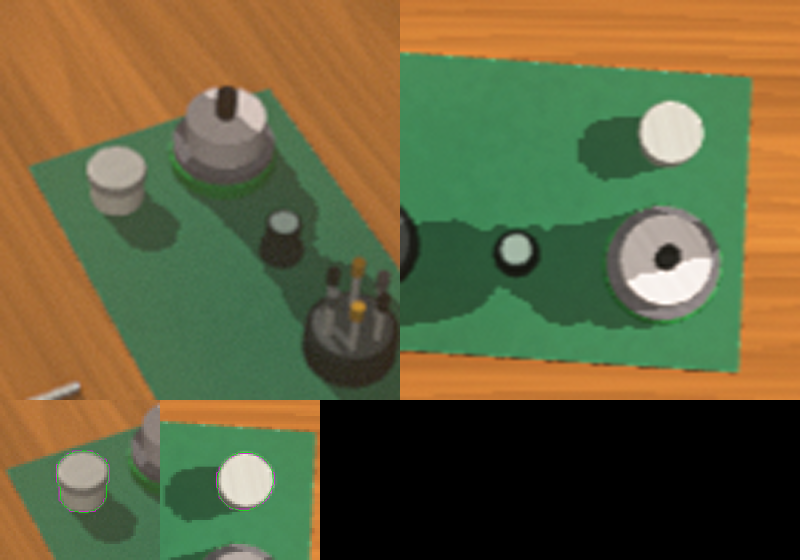

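Everything stands upright and in place: the cover on the cushion, the loupe in line between cushion and stand, and the pot behind with about 3 cm clear. The gripper is clear of everything, so I'm handing it in.

```bash
python3 -c "
from cell import r
print(r.job_done())"
```

```text
the job is handed in; nothing more can be done
None
```

The job is handed in after about 32 s of robot time: movement, cover, loupe and pot are all set down upright and released in the order asked, each within about 1–2 mm of its target by the camera check, and tweezers, jar and tin were not touched.

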